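# Switch on the guarded supply of the dispensing scales

### The arm

A 6-joint arm with a two-finger parallel gripper is mounted at the origin on the work surface; the furniture and walls round the work are solid. World frame = base frame: x ahead of the robot, y to its left, z up, the work surface at z = 0. Lengths are in m, angles in rad, forces in N, time in s.
With the tool pointing down it reaches from about 0.325 to 0.9 m from the base axis. Payload 6.1 kg.
Tool frame: the origin (TCP) lies midway between the tips of the shut fingers; the grasp point (between the pads) lies 19 mm behind it; z points along the fingers, y is the line along which they close (so a half turn about z gives the same grasp; the last joint's range is limited). The gripper opens to 85 mm and grips with 20 to 120 N. Pads are 22 mm wide; open, the fingers measure 114 mm over their backs; the gripper's body (76 mm by 85 mm) begins 54 mm behind the grasp point. The pads swing forward as they close: fully open they stand 13 mm farther back than shut.
Start: joints at [-1.461, 0.22, 1.526, -0, 1.395, -0.126], TCP at [0.146, -0.608, 0.231] pointing down, gripper open.
Joint ranges: [-2.98, 2.98], [-0.91, 2.08], [0.09, 2.57], [-1.24, 4.39], [0.2, 2.65], [-2.68, 2.68]. Speed limits (rad/s): [2.57, 2.57, 3.01, 3.14, 3.14, 3.14].

### API

Orientations are given as [roll, pitch, yaw] about the fixed x, y, z axes, in that order (R = Rz(yaw) Ry(pitch) Rx(roll)).
In Python, from plant import manip, kin, eyes, finder, monitor gives the robot as it stands. Calls block until the motion is done:
- manip.movep(position, orientation): joint-space move of the TCP to a pose.
- manip.move_l(position, feed=0.15, rotation=None, max_force=None): straight line of the TCP; rotation=None keeps the orientation; feed is the mean speed in m/s. With max_force (N) it stops when the force on the tool has changed by that much, and returns True; else False.
- manip.set_joints(angles): joint-space move.
- manip.gripper_to(opening, f_grip=None): finger opening in m; f_grip is the grip in N (None keeps the last); returns when the fingers have stopped.
- manip.hold(seconds).
- kin.inverse_kinematics(position, orientation): joint angles nearest the present ones, or None.
- eyes.get_image(name): name is "scene" or "top" or "wrist"; returns (picture, depth): 400x640x3 uint8, red, green, blue; 400x640 float32, m along the optical axis (not along the pixel's ray), 0 where there is no reading.
- eyes.get_calibration(name): a dict with "intrinsics" (3x3 intrinsics, pixels), "world_from_camera" (4x4, takes a point from camera to world coordinates). Camera axes: x right, y down, z forward; pixel columns grow to the right and rows downward; lengths in m; the calibration is good to about 2 mm. A picture is of the moment at which its call begins: read the wrist's pose just before it. get_calibration takes no time and is no camera call; for the wrist camera it gives the pose at the moment of the call.
A pose or a line that the arm cannot do raises manip.Unreachable and nothing moves.
- manip.job_done(): hands the job in; it is judged then, once.
Trained networks look in the newest picture that a camera, given by its name, has taken for a name from the list of things; names that differ only in an ending like _2 or _b are one class to them, and where a whole thing is asked for, a point or a joint stands for the part that bears it (a point fixed in the world has none). Each returns a list of dicts, best first, with "confidence" (0 to 1); they miss things now and then, are a little off and sometimes report something else, mostly with a low value. They report only what shows in the picture. A call takes as long as a camera call.
- finder.silhouettes(target, camera): "region" (400x640 bool, what is visible of it) and "uv" ([column, row] in pixels, amid what is visible of it).
Readings, each from a call of its own:
- monitor.read_time_s(): time.
- monitor.read_q(): joint angles.
- monitor.read_joint_velocities(): joint speeds.
- monitor.read_joint_torque(): joint torques, N m.
- monitor.read_eef_pos(): TCP position.
- monitor.read_tcp_rot(): TCP orientation.
- monitor.read_ft_force(): force on the tool from outside, world axes, zero at the start.
- monitor.read_torque(): the same for the moment, N m.
- monitor.read_opening(): finger opening in m.
- monitor.read_grasp_force(): force on a finger pad.
Only numpy, scipy, OpenCV 4.12 (cv2) and the standard library are available. Lean on these libraries where they do the work, as an engineer would, in place of code of your own. Each camera call takes 0.05 s, during which the arm holds its last target. There are 200 camera calls.

### The job

Switch on the scales' supply at the taller of the two guarded switch boxes: with a fingertip, lift its hinged guard by its lip, push the toggle underneath over towards the guard's hinge (on), and let the guard fall shut again. Pick nothing up, leave the lower switch box as it is, and do not shift the small things standing around.

Things in the scene. Friction and masses are not known exactly. Their poses are not given: they have to be found in the camera images.
- tall_box: The taller switch box, screwed to the table: grey housing, 95 mm high, 84 mm wide in y, from x = -11 to +53 mm; 4 mm high lugs at its sides. Origin: on the underside, straight below the toggle; x points from the lip side (towards the robot's right) to the hinge. Two posts (x = +38, y = +-35 mm, 17 mm above the box's top) hold the hinge pin.
- tall_box_lip (a point): Middle of the outer lower edge of the lip of the tall box's guard. With the guard shut it lies at x = -38 mm of the box (27 mm outside the housing's wall, free air below) and 115.5 mm above the table. The lip is 60 mm wide, 3 mm thick and sticks 13 mm out of the guard's end wall.
- tall_box_hinge (a point): Middle of the guard's hinge axis, which lies along the box's y at x = +38 mm, 10 mm above the box's top. Guard shut: the roof reaches 63 mm from here towards the lip, underside 52 mm above the box's top; its end wall ends 20.5 mm above the level of the box's top, its side cheeks 39 mm above it.
- tall_box_guard (a joint): Hinge of the tall box's guard, rad: 0 shut, grows as the lip is raised, stop at 0.8. The guard is a black plastic hood 66 mm wide that weighs 40 to 70 g, is held down only by its weight and falls shut from any angle by itself.
- tall_box_toggle (a joint): Toggle of the tall box, rad: 0 off (leans 0.33 rad towards the lip side), 0.66 on (leans 0.33 rad towards the hinge side). It snaps: pushed past the middle (0.33) it goes over and stays. It takes about 0.4 to 1 N at the tip.
- tall_box_toggle_tip (a point): Tip of that toggle, a steel bat lever 42 mm long and 6 to 9.6 mm thick that pivots at x = y = 0 of the box, 4 mm above its top; when off the tip is at x = -13.5 mm and 44 mm above the box's top.
- low_box: The lower switch box, the same in every way but with a housing only 40 mm high; to be left alone. Origin: centre of its underside, same axes.
- low_box_guard (a joint): Hinge of the low box's guard, rad, 0 shut.
- low_box_toggle (a joint): Toggle of the low box, rad, 0 off; stays off.
- vial: Loose brown vial with a white cap, 34 mm wide, 66 mm tall, towards the back between the boxes. Origin: centre of its underside.
- weight: Loose knobbed weight, 23 mm wide, 26 mm tall, between the boxes. Origin: centre of its underside.
- jar: Loose white ointment jar, 45 mm wide, 34 mm tall, between the boxes. Origin: centre of its underside.
- cup: Loose dose cup, 36 mm wide, 34 mm tall, at the right. Origin: centre of its underside.
- brown_bottle: Loose brown bottle, 36 mm wide, 79 mm tall, at the right. Origin: centre of its underside.

How it is judged:
By the outcome, as a careful person would: the job done as asked, in the order asked, and still so for the second after the job is handed in, with the robot touching nothing.
It also fails if it takes over 32 s, if anything falls off the work surface, if the arm or the gripper's body presses on something with over 40 N, if the wrist force passes 120 N, or if a joint passes its speed limit or range.

## Working session

There is one attempt and no reset: what is moved stays moved. The work goes in short steps, each a Python script; the robot and the scene stay as the last script left them, time stands still between calls to the robot, and variables do not carry over. Pictures are saved under pics/ and viewed, at most 10 in all, crops included, and the job is handed in when it is done.

```bash
mkdir -p pics; ls
cat > h.py <<'E'
from plant import manip, kin, eyes, finder, monitor
import numpy as np, cv2
def cloud(cam,d):
    c=eyes.get_calibration(cam);K=np.array(c["intrinsics"]);T=np.array(c["world_from_camera"])
    v,u=np.mgrid[:400,:640]
    p=np.stack([(u-K[0,2])/K[0,0]*d,(v-K[1,2])/K[1,1]*d,d],-1)
    return p@T[:3,:3].T+T[:3,3]
E
python3 - <<'E'
from h import *
ims=[]
for cam in ["scene","top"]:
    im,d=eyes.get_image(cam); P=cloud(cam,d)
    cv2.imwrite(f"pics/{cam}0.png",im[:,:,::-1]); np.savez(cam+"0.npz",im=im,d=d,P=P)
    for t in ["tall_box","tall_box_guard","tall_box_lip","low_box","vial","weight","jar","cup","brown_bottle"]:
        for r in finder.silhouettes(t,cam)[:2]:
            m=r["region"]&(d>0); p=P[m]
            print(cam,t,round(r["confidence"],2),np.round(r["uv"]),m.sum(),np.round(np.percentile(p,[2,50,98],axis=0),3).tolist() if m.sum() else "")
print(monitor.read_time_s(),monitor.read_tcp_rot())
E
```

```text
pics
plant.py
scene tall_box 0.55 [278. 177.] 1891 [[0.417, 0.177, 0.003], [0.446, 0.2, 0.081], [0.495, 0.253, 0.149]]
scene tall_box_guard 0.61 [275. 162.] 625 [[0.425, 0.174, 0.103], [0.452, 0.189, 0.139], [0.488, 0.249, 0.15]]
scene tall_box_lip 0.77 [279. 160.] 718 [[0.425, 0.172, 0.039], [0.453, 0.193, 0.138], [0.579, 0.474, 0.15]]
scene low_box 0.61 [345. 241.] 2044 [[0.381, -0.125, 0.002], [0.414, -0.091, 0.053], [0.466, -0.05, 0.095]]
scene vial 0.47 [333. 207.] 179 [[0.484, 0.019, 0.029], [0.49, 0.03, 0.056], [0.51, 0.047, 0.065]]
scene weight 0.39 [288. 233.] 99 [[0.364, 0.066, -0.001], [0.373, 0.072, 0.014], [0.388, 0.097, 0.025]]
scene jar 0.59 [320. 225.] 265 [[0.429, 0.016, 0.004], [0.442, 0.03, 0.029], [0.468, 0.053, 0.034]]
scene cup 0.82 [396. 284.] 407 [[0.407, -0.253, -0.001], [0.423, -0.235, 0.02], [0.471, -0.204, 0.033]]
scene brown_bottle 0.64 [362. 296.] 676 [[0.323, -0.241, 0.002], [0.332, -0.232, 0.044], [0.35, -0.214, 0.078]]
top tall_box 0.64 [219. 196.] 1759 [[0.409, 0.177, 0.004], [0.448, 0.219, 0.149], [0.49, 0.257, 0.154]]
top tall_box_guard 0.8 [215. 1
[... 362 characters left out ...]
12, 0.056], [0.354, -0.202, 0.081]]
top vial 0.66 [301. 180.] 213 [[0.482, 0.024, 0.019], [0.494, 0.04, 0.065], [0.512, 0.054, 0.069]]
top weight 0.65 [287. 234.] 79 [[0.364, 0.07, 0.011], [0.373, 0.081, 0.018], [0.385, 0.09, 0.031]]
top jar 0.52 [304. 203.] 309 [[0.428, 0.022, 0.001], [0.447, 0.042, 0.033], [0.468, 0.063, 0.037]]
top cup 0.7 [422. 214.] 210 [[0.405, -0.248, 0.001], [0.421, -0.234, 0.019], [0.437, -0.215, 0.035]]
top brown_bottle 0.72 [418. 252.] 256 [[0.322, -0.228, 0.005], [0.338, -0.211, 0.057], [0.354, -0.202, 0.081]]
top brown_bottle 0.42 [285. 233.] 85 [[0.364, 0.07, 0.001], [0.374, 0.081, 0.017], [0.385, 0.09, 0.031]]
1.0 [3.14156438e+00 1.68581107e-05 2.35796315e-01]
```

Run:
```python
import cv2,numpy as np
a=cv2.imread("pics/scene0.png")[90:340,180:480];b=cv2.imread("pics/top0.png")[130:330,150:470]
cv2.imwrite("pics/c.png",np.vstack([cv2.resize(a,(400,333)) if 0 else cv2.copyMakeBorder(cv2.resize(a,(400,300)),0,0,0,80),cv2.resize(b,(480,300))]))
for cam in["top","scene"]:
    P=np.load(cam+"0.npz")["P"].reshape(-1,3)
    s=(abs(P[:,0]-.45)<.12)&(P[:,1]>.1)&(P[:,1]<.33)
    for lo,hi in[(.14,.17),(.113,.125),(.085,.1),(.1,.113)]:
        q=P[s&(P[:,2]>lo)&(P[:,2]<hi)]
        if len(q)>20: print(cam,lo,len(q),np.round(np.median(q,0),3),cv2.minAreaRect(q[:,:2].astype(np.float32)*1000))
```

```text
Traceback (most recent call last):
cv2.error: OpenCV(4.12.0) :-1: error: (-5:Bad argument) in function 'copyMakeBorder'
> Overload resolution failed:
>  - copyMakeBorder() missing required argument 'borderType' (pos 6)
>  - copyMakeBorder() missing required argument 'borderType' (pos 6)
```

Run:
```python
import cv2,numpy as np
a=cv2.imread("pics/scene0.png")[90:340,180:480];b=cv2.imread("pics/top0.png")[130:330,150:470]
cv2.imwrite("pics/c.png",np.vstack([cv2.resize(a,(480,300)),cv2.resize(b,(480,300))]))
for cam in["top","scene"]:
    P=np.load(cam+"0.npz")["P"].reshape(-1,3)
    s=(abs(P[:,0]-.45)<.12)&(P[:,1]>.1)&(P[:,1]<.33)
    for lo,hi in[(.14,.17),(.113,.125),(.085,.1),(.1,.113)]:
        q=P[s&(P[:,2]>lo)&(P[:,2]<hi)]
        if len(q)>20: print(cam,lo,len(q),np.round(np.median(q,0),3),cv2.minAreaRect(q[:,:2].astype(np.float32)*1000))
```

```text
top 0.14 1133 [0.458 0.221 0.151] ((458.9198913574219, 221.66221618652344), (70.88156127929688, 66.55077362060547), 82.796142578125)
top 0.113 202 [0.453 0.181 0.119] ((438.294921875, 202.59033203125), (53.03628158569336, 101.59840393066406), 37.75031661987305)
top 0.085 156 [0.424 0.231 0.095] ((424.65814208984375, 236.7638397216797), (62.96111297607422, 12.90116024017334), 83.15914916992188)
scene 0.14 346 [0.456 0.209 0.148] ((486.24261474609375, 264.3633728027344), (196.50326538085938, 84.23179626464844), 60.371612548828125)
scene 0.113 149 [0.452 0.182 0.118] ((483.78753662109375, 259.9166564941406), (204.06141662597656, 84.98292541503906), 61.29558563232422)
scene 0.085 284 [0.439 0.213 0.092] ((411.4642333984375, 259.69708251953125), (63.63592529296875, 211.92079162597656), 41.41687774658203)
scene 0.1 50 [0.437 0.245 0.106] ((500.58349609375, 279.7680969238281), (166.58795166015625, 23.261106491088867), 27.60795021057129)
```

View pics/c.png

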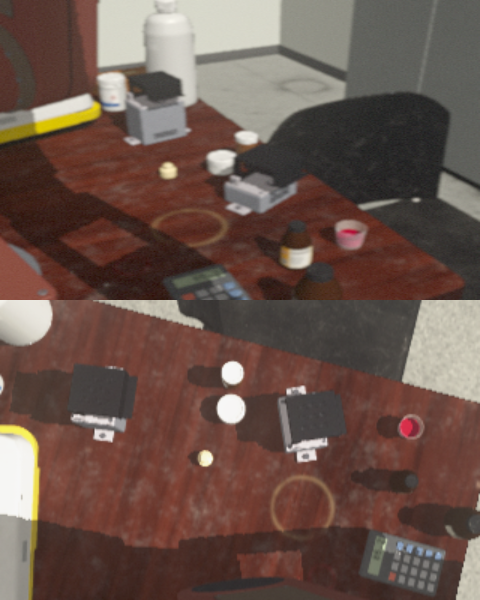

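The composite shows the tall box at upper left in the top view, with its lip on the right side, facing −y. The roof, top strip and lip give consistent fits: box yaw is about 83° and the origin about (0.458, 0.2115). Next I check reach for a fingertip tilted 45°.

```bash
cat >> h.py <<'E'
from scipy.spatial.transform import Rotation as R
O=np.array([.458,.2115,0.]); yaw=np.radians(83.); ux=np.array([np.cos(yaw),np.sin(yaw),0]); uy=np.array([-np.sin(yaw),np.cos(yaw),0])
Z=np.array([0,0,1.])
def rot(phi=45,flip=1):
    p=np.radians(phi); a=ux*np.cos(p)-Z*np.sin(p); y=flip*uy
    return R.from_matrix(np.c_[np.cross(y,a),y,a]).as_euler('xyz').tolist()
def tcp(xc,zc,back=0,phi=45):
    "TCP for upper front corner of the tip at box (xc,zc) mm, drawn back along the tool by back mm"
    p=np.radians(phi); n=np.array([np.sin(p),np.cos(p)]); a=np.array([np.cos(p),-np.sin(p)])
    q=np.array([xc,zc])-11*n-back*a
    return (O+ux*q[0]/1000+Z*q[1]/1000).tolist()
E
python3 - <<'E'
from h import *
for phi in(40,45,50):
  for f in(1,-1):
    print(phi,f,np.round(rot(phi,f),2))
    for c in[(-27,100,80),(-27,100,0),(-27,130,0),(6,130,0)]:
        q=kin.inverse_kinematics(tcp(*c,phi=phi),rot(phi,f)); print(c,None if q is None else np.round(q,2))
T=np.array(eyes.get_calibration("wrist")["world_from_camera"]); Rt=R.from_euler('xyz',monitor.read_tcp_rot()).as_matrix()
print("cam in tool",Rt.T@(T[:3,3]-monitor.read_eef_pos()), Rt.T@T[:3,2])
for cam in["top"]:
    P=np.load(cam+"0.npz")["P"].reshape(-1,3); q=P-O; b=np.c_[q@ux,q@uy,q[:,2]]*1000
    for n,lo,hi in[("roof",145,165),("lip",112,124),("top",88,100)]:
        m=b[(b[:,2]>lo)&(b[:,2]<hi)&(abs(b[:,0])<80)&(abs(b[:,1])<60)]; print(n,len(m),np.percentile(m,[2,50,98],axis=0).round(1).tolist())
E
```

```text
40 1 [-3.14  0.87 -1.69]
(-27, 100, 80) [-0.5   0.04  2.16  0.8   1.42  2.43]
(-27, 100, 0) [-0.36  0.14  2.18  0.9   1.26  2.41]
(-27, 130, 0) [-0.36  0.07  2.18  0.88  1.3   2.47]
(6, 130, 0) [-0.29  0.07  2.18  0.92  1.26  2.51]
40 -1 [ 3.14 -0.87  1.45]
(-27, 100, 80) [-0.5   0.04  2.16  0.8   1.42 -0.71]
(-27, 100, 0) [-0.36  0.14  2.18  0.9   1.26 -0.73]
(-27, 130, 0) [-0.36  0.07  2.18  0.88  1.3  -0.67]
(6, 130, 0) [-0.29  0.07  2.18  0.92  1.26 -0.63]
45 1 [-3.14  0.79 -1.69]
(-27, 100, 80) [-0.45 -0.02  2.16  0.75  1.38  2.52]
(-27, 100, 0) [-0.32  0.09  2.18  0.83  1.21  2.5 ]
(-27, 130, 0) [-0.32  0.02  2.18  0.82  1.26  2.56]
(6, 130, 0) [-0.24  0.02  2.17  0.85  1.22  2.6 ]
45 -1 [ 3.14 -0.79  1.45]
(-27, 100, 80) [-0.45 -0.02  2.16  0.75  1.38 -0.62]
(-27, 100, 0) [-0.32  0.09  2.18  0.83  1.21 -0.64]
(-27, 130, 0) [-0.32  0.02  2.18  0.82  1.26 -0.59]
(6, 130, 0) [-0.24  0.02  2.17  0.85  1.22 -0.54]
50 1 [ 3.14  0.7  -1.69]
(-27, 100, 80) [-0.39 -0.07  2.15  0.69  1.35  2.62]
(-27, 100, 0) [-0.27  0.04  2.18  0.76  1.17  2.59]
(-27, 130, 0) [-0.27 -0.02  2.17  0.74  1.22  2.65]
(6, 130, 0) None
50 -1 [-3.14 -0.7   1.45]
(-27, 100, 80) [-0.39 -0.07  2.15  0.69  1.35 -0.52]
(-27, 100, 0) [-0.27  0.04  2.18  0.76  1.17 -0.55]
(-27, 130, 0) [-0.27 -0.02  2.17  0.74  1.22 -0.49]
(6, 130, 0) [-0.19 -0.01  2.16  0.77  1.18 -0.44]
cam in tool [ 0.08274496 -0.00064514 -0.14253749] [-0.32280859 -0.00112769  0.9464636 ]
roof 1111 [[-24.2, -31.0, 146.6], [9.5, 0.8, 150.7], [43.6, 32.5, 154.3]]
lip 204 [[-37.7, -28.6, 113.3], [-30.3, 2.3, 119.1], [37.4, 35.4, 122.8]]
top 153 [[-10.0, 29.9, 89.3], [15.7, 37.3, 94.6], [50.9, 42.4, 99.0]]
```

```bash
cat >> h.py <<'E'
def snap(n,cams=("scene","wrist")):
    o=[]
    for c in cams:
        im=eyes.get_image(c)[0][:,:,::-1]
        o.append(cv2.resize(im[100:260,200:456] if c=="scene" else im,(480,300)))
    cv2.imwrite(f"pics/{n}.png",np.vstack(o))
E
python3 - <<'E'
from h import *
manip.gripper_to(0.0)
p=np.array(monitor.read_eef_pos()); manip.move_l((p+[0,0,.1]).tolist(),feed=.2)
manip.movep(tcp(-27,100,100),rot(45,-1))
manip.move_l(tcp(-27,100,20),feed=.1)
print(monitor.read_time_s(),monitor.read_eef_pos(),tcp(-27,100,20),monitor.read_ft_force(),monitor.read_opening())
snap("a1")
E
```

```text
6.125 [0.45240794 0.16271633 0.10669125] [0.45203811391470455, 0.1629443343572324, 0.10636396103067892] [0.18456038 0.28992246 0.18920047] -0.0004778736572155446
```

View pics/a1.png

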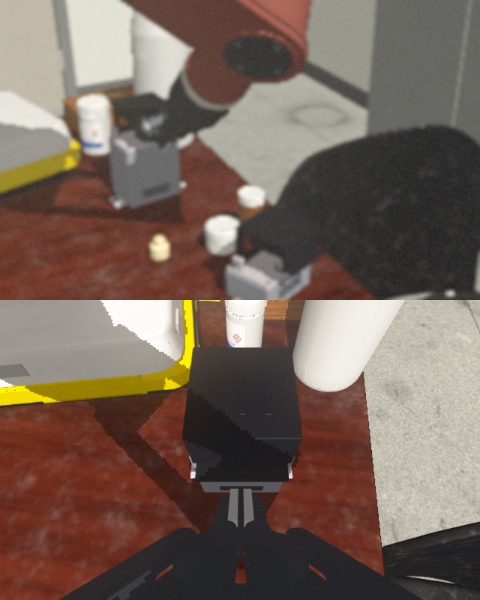

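The wrist view (lower half) shows the shut fingertips at about (240, 490), centred on the lip. The guard is undisturbed and nothing else is near. I'll go under the lip and raise it.

Run:
```python
from h import *
print(manip.move_l(tcp(-27,100),feed=.05,max_force=8), monitor.read_ft_force())
print(manip.move_l(tcp(-27,128),feed=.06,max_force=8), monitor.read_ft_force(),monitor.read_time_s())
snap("a2")
```

```text
False [0.54160293 0.68891074 0.25785068]
False [ 0.42218553 -0.26826715  1.16383866] 7.3917
```

View pics/a2.png

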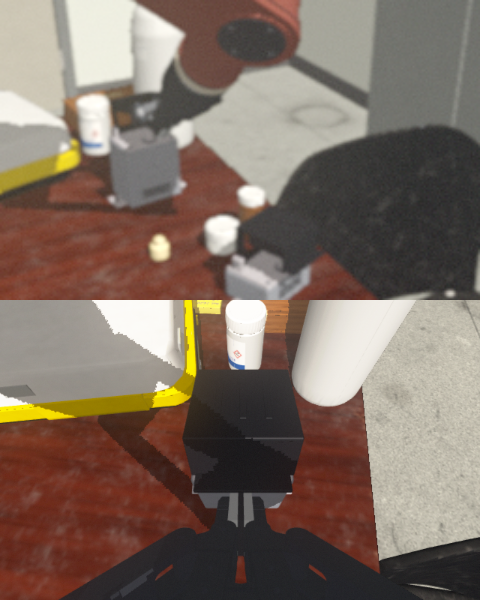

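In the wrist view the guard's end wall now spans rows 437–492, so the guard has lifted onto the fingers. Next I push forward against the toggle.

Run:
```python
from h import *
print(manip.move_l(tcp(-25,133),feed=.06,max_force=8))
for x in(-12,0,8):
    print(x,manip.move_l(tcp(x,131.5),feed=.05,max_force=12), monitor.read_ft_force(),monitor.read_eef_pos()-np.array(tcp(x,131.5)),monitor.read_time_s())
snap("a3")
```

```text
False
-12 False [-0.69051315 -0.20524418 -0.37526782] [-0.00034233  0.00048211 -0.00020441] 8.15
0 False [-0.47101128 -0.20564902 -0.51019873] [-1.75389359e-04  3.94738670e-04  8.66070927e-06] 8.5417
8 True [-2.85577018 -7.51061169  4.69898962] [ 0.0003492  -0.00083336 -0.00043712] 8.7917
```

View pics/a3.png

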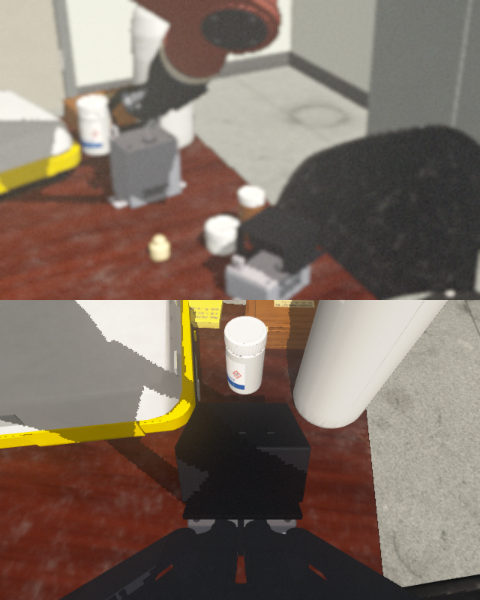

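The guard is wide open. At corner x ≈ 7 mm the tip met a reaction pointing back and up, which fits the toggle resting at its on stop. Before relying on that, I'll back off part-way and look, then lower the guard.

Run:
```python
from h import *
manip.move_l(tcp(-6,131.5),feed=.06)
im,d=eyes.get_image("scene"); 
for r in finder.silhouettes("tall_box_toggle","scene")[:2]: print(r["confidence"],r["uv"],r["region"].sum())
P=cloud("scene",d); b=(P-O); b=np.stack([b@ux,b@uy,b[...,2]],-1)*1000
m=(abs(b[...,1])<9)&(b[...,2]>102)&(b[...,2]<142)&(b[...,0]>-30)&(b[...,0]<30)&(d>0)
print(np.round(b[m][:40]).astype(int).tolist())
cv2.imwrite("pics/s4.png",cv2.resize(im[140:220,240:340,::-1],(600,480),interpolation=cv2.INTER_CUBIC))
print(monitor.read_ft_force(),monitor.read_time_s())
```

```text
[[26, -7, 108], [4, 0, 117], [4, 1, 114], [28, 7, 105], [30, 1, 102], [5, 1, 111], [2, -1, 112], [-29, 8, 125], [1, 0, 110], [0, -3, 109], [-22, 5, 119], [-29, 6, 122], [-30, 3, 121], [-24, -2, 118], [-25, -5, 117], [1, 0, 107], [-1, -2, 107], [-21, 5, 116], [-23, 3, 116], [0, 0, 104], [-4, 0, 106], [-3, -4, 104], [-3, -1, 102], [-6, -2, 103]]
[-0.03107141 -0.08283645  0.16544344] 9.3667
```

View pics/s4.png

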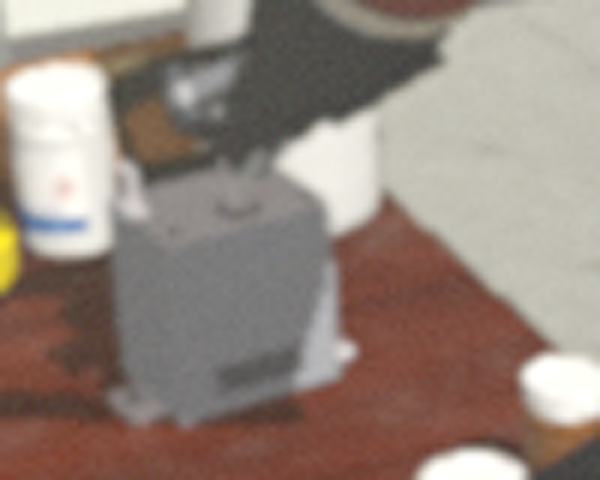

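The depth points on the lever run from (x 0, z 104) to (x 4, z 117), so it leans towards the hinge: on. The picture agrees, showing the lever stub at about (232, 180) leaning left. I'll retreat in reverse and let the guard down.

Run:
```python
from h import *
manip.move_l(tcp(-27,131),feed=.08)
manip.move_l(tcp(-27,99),feed=.06)
manip.move_l(tcp(-27,98,110),feed=.1)
manip.hold(.5)
im,d=eyes.get_image("top"); P=cloud("top",d); b=P-O; b=np.stack([b@ux,b@uy,b[...,2]],-1).reshape(-1,3)*1000
m=b[(b[:,2]>140)&(b[:,2]<175)&(b[:,0]>-28)&(b[:,0]<50)&(abs(b[:,1])<34)]
print(len(m),np.percentile(m,[2,50,98],axis=0).round(1).tolist(),monitor.read_ft_force(),monitor.read_time_s())
for t in["vial","weight","jar","cup","brown_bottle","low_box"]:
    for r in finder.silhouettes(t,"top")[:1]: print(t,r["uv"],np.median(P[r["region"]&(d>0)],axis=0).round(3))
snap("a5")
```

```text
1137 [[-24.5, -31.0, 145.4], [8.9, 1.3, 150.6], [43.8, 33.0, 154.2]] [ 0.65749711  0.08918972 -0.04988667] 12.2583
weight [286.6, 235.1] [0.373 0.081 0.019]
low_box [336.1, 221.0] [ 0.402 -0.04   0.039]
```

View pics/a5.png

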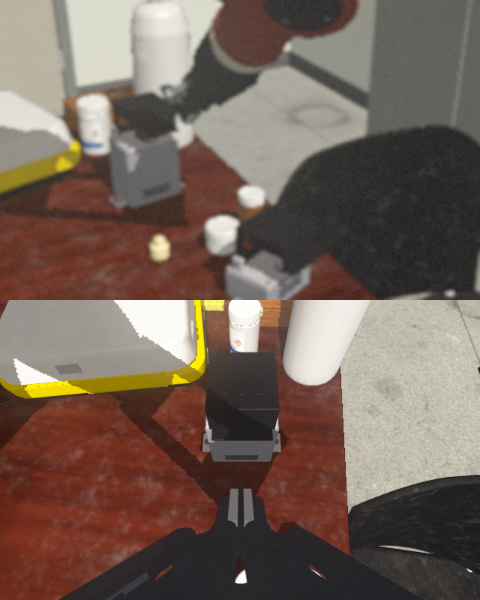

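The guard is shut: its roof is back at the same height and place as at the start. The fingers are clear, and the jar, vial, weight and low box look unmoved.

```bash
python3 -c "
from h import *
print(manip.job_done())"
```

```text
the job is handed in; nothing more can be done
None
```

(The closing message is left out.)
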